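# Open the drying chamber and unload it

## Task

The drying run is over: pull the chamber's red vent knob out until it clicks, then lift the lid off by its black knob and set it down, knob up, in the middle of the round cork mat. Next take the green bottle out of the chamber and stand it upright on the flat middle of the blue plate, and last of all push the vent knob fully home again. Do not drop the lid or the bottle, do not tip the bottle over, and leave the other bottles and the beaker standing where they are.

Things in the scene. Friction and masses are not known exactly. Their poses are not given: they have to be found in the camera images.
- chamber: White round drying chamber (pot) fixed to the table: outer diameter 130 mm, inner 118 mm, rim 60 mm and inner floor 22 mm above its origin (centre of its underside, on the table). Base flange diameter 146 mm. Its -x axis points out along the vent knob; z up. A brass bushing (diameter 24 mm, axis 42 mm up) reaches to 80 mm from the chamber's centre along -x; a small pin on it rises to 67 mm.
- vent (a joint): Slide of the vent knob, in m: 0 = fully home, 0.03 = fully out (moves along the chamber's -x). A spring detent snaps it to whichever end is nearer; about 6 N at most is needed.
- vent_knob (a point): Centre of the red vent knob: a disc of diameter 36 mm, 14 mm thick along the chamber's x, 42 mm above the table, 123 mm from the chamber's axis when home. Between disc and brass bushing, 36 mm of bare steel rod (diameter 10 mm) shows when home, 66 mm when out; fingers can straddle the rod there from above and hook the disc.
- lid: Loose domed aluminium lid, 220 g, hollow below. Origin at the centre of its lower edge (diameter 108 mm, reaching 5 mm into the chamber), z up through the knob; flange of diameter 134 mm 5 to 11 mm above the origin, dome to 33 mm. Black knob: cylinder of diameter 30 mm, 43 to 63 mm above the origin, on a stem of diameter 16 mm. Seated on the chamber, the origin is 55 mm above the table.
- bottle: Small green squeeze bottle standing in the chamber under the lid: body diameter 24 mm to 31 mm height, then a narrow pointed cap to 57 mm; 30 g. Origin at the centre of its underside, z up.
- mat: Round cork mat lying on the table, fixed, diameter 160 mm, 5 mm thick; origin at the centre of its underside.
- plate: Round blue plate, fixed on a 4 mm rubber foot on the table: diameter 195 mm, rim 13 mm and the flat middle (about 120 mm across) 2 mm above its origin, which is at the centre of the plate's underside, 4 mm above the table.
- glue: Bystander: white bottle, diameter 43 mm, 131 mm tall. Origin at the centre of its underside.
- beaker: Bystander: clear plastic beaker, diameter 96 mm, 119 mm tall. Origin at the centre of its underside.
- dropper: Bystander: brown dropper bottle with red bulb, the one nearest the chamber, diameter 32 mm, 107 mm tall. Origin at the centre of its underside.
Not all that is in view belongs to the job. Of the things that look like the chamber, the largest one is meant.

How it is judged:
By the outcome, as a careful person would: the job done as asked, in the order asked, and still so for the second after the job is handed in, with the robot touching nothing.
It also fails if it takes over 61 s, if anything falls off the work surface, if the arm or the gripper's body presses on something with over 40 N, if the wrist force passes 120 N, or if a joint passes its speed limit or range.

## Robot

A 6-joint arm with a two-finger parallel gripper is mounted at the origin on a cart in front of the work surface, level with it; the furniture and walls round the work are solid. World frame = base frame: x ahead of the robot, y to its left, z up, the work surface at z = 0. Lengths are in mm, angles in degrees, forces in N, time in s.
With the tool pointing down it reaches from about 350 to 850 mm from the base axis. Payload 8.1 kg.
Tool frame: the origin (TCP) lies at the very end of the fingers, on their centre line; the grasp point (between the pads) lies 19 mm behind it (pinch_z is the z of the grasp point in the tool frame, in mm); z points along the fingers, y is the direction in which the jaws open and shut (so a half turn about z gives the same grasp; the last joint's range is limited). The gripper opens to 85 mm and grips with 20 to 120 N. Pads are 22 mm wide; open, the fingers measure 114 mm over their backs; the gripper's body (76 mm by 85 mm) begins 54 mm behind the grasp point. The pads swing forward as they close: fully open they stand 13 mm farther back than shut.
Start: joints at [58.591, 7.471, 85.268, -0, 87.261, -4.893], TCP at [267.854, 536.898, 231.292] pointing down, gripper open.
Joint ranges: [-169.43, 169.43], [-51.17, 129.36], [1.28, 143.12], [-76.62, 256.62], [0, 156.53], [-152.29, 152.29]. Speed limits (degrees/s): [136.94, 136.94, 159.86, 180, 180, 180].

## Interface

Orientations are given as [roll, pitch, yaw] about the fixed x, y, z axes, in that order (R = Rz(yaw) Ry(pitch) Rx(roll)).
In Python, from bench import * gives the robot as it stands.
- The arm moves only by the shell command python3 -m creep 'ROWS' [FORCE]. ROWS is a JSON object of lists of equal length, an entry for each row: "translation": the shift along the tool's x, y, z in mm, a list of three; "rotation": the turn, a rotation vector about the tool's x, y, z in rad, a list of three; "claw": the finger opening in mm, from 0 to 85.4. In form: {"translation": [[dx, dy, dz], ...], "rotation": [[ax, ay, az], ...], "claw": [claw, ...]}. A call has 1 to 10 rows; each row shifts and turns the commanded pose from where the row before left it, along the tool's axes as they then stand; what a row does not reach is not made up. A row lasts 1/10 s, in which the tool goes at most 50 mm and 8.59 degrees, less where a joint would pass 70% of its speed; a pose out of reach is approached as far as the arm can. A call is refused whole if a number of a shift passes 50 or a number of a turn 0.15, either way. A call with a gripper value outside its range is refused whole. The fingers move at their own pace and stop on an object; FORCE is the grip in N (left out, the last holds). Time passes only in rows, so rows that do not move let the fingers close. It gives the time, the measured TCP pose, the force and the opening at its end, in the units of the state.
- sense(): the state, without advancing time (a new reading comes with each control period).
- snapshot(name): name is "side" or "top"; returns a dict with "frame" (420x560x3 uint8, red, green, blue), "intrinsics" (3x3 intrinsics, pixels), "extrinsics" (4x4, takes a point from camera to world coordinates). Camera axes: x right, y up, looking along -z (the intrinsics and any distortion apply to the point x, -y, -z); pixel columns grow to the right and rows downward; lengths in mm; the calibration is good to about 2 mm. A picture is of the moment at which its call begins. There is no depth.
- hand_in(): hands the job in, once; it reports no verdict.
The state is a dict: "time": time; "joint_pos": joint angles; "qd": joint speeds; "joint_efforts": joint torques, N m; "tool_pos": TCP position; "tcp_rot": TCP orientation; "ft_force": force on the tool from outside, world axes, zero at the start; "wrist_torque": the same for the moment, N m; "finger_gap": finger opening in mm.
Only numpy, scipy, OpenCV 4.12 (cv2) and the standard library are available. Lean on these libraries where they do the work, as an engineer would, in place of code of your own. Each camera call takes 0.05 s, during which the arm holds its last target.

## Working session

There is one attempt and no reset: what is moved stays moved. The work goes in short steps, Python scripts to look and compute and a shell command to move; the robot and the scene stay as the last step left them, time stands still between calls to the robot, and variables do not carry over. Pictures are saved under pics/ and viewed, and the job is handed in when it is done.

```bash
ls; mkdir -p pics; python3 - <<'E'
from bench import *
import cv2,numpy as np
print(sense())
for n in("side","top"):
    s=snapshot(n); cv2.imwrite(f"pics/{n}0.png",s["frame"][:,:,::-1]); print(n,np.array(s["intrinsics"]).round(2).tolist(),np.array(s["extrinsics"]).round(3).tolist(),[k for k in s])
E
```

```text
pics
{'time': 0.0, 'joint_pos': array([ 5.85892905e+01,  7.51630773e+00,  8.53311612e+01,  8.42685091e-04,
        8.72619451e+01, -4.89458183e+00]), 'qd': array([ 0.01628807, -0.03854541,  0.01591107,  0.06494886, -0.07691669,
       -0.0087907 ]), 'joint_efforts': array([-4.88066271e-04, -5.69439912e+01, -5.00522482e+01, -5.85754351e-04,
        1.57836353e-02,  3.76346421e-06]), 'tool_pos': array([267.56238703, 536.40431119, 230.21390032]), 'tcp_rot': array([-1.79891057e+02, -1.01740757e-02,  1.53483822e+02]), 'ft_force': array([ 0.10383683,  1.34588056, -0.60389692]), 'wrist_torque': array([ 0.01068721, -0.01265466, -0.03279859]), 'finger_gap': 85.4649683326659}
side [[494.43, 0.0, 279.53], [0.0, 494.43, 205.8], [0.0, 0.0, 1.0]] [[0.914, 0.27, -0.303, 151.474], [-0.406, 0.604, -0.686, -1032.861], [-0.002, 0.75, 0.662, 821.488], [0.0, 0.0, 0.0, 1.0]] ['frame', 'intrinsics', 'extrinsics']
top [[499.07, 0.0, 279.55], [0.0, 499.07, 208.58], [0.0, 0.0, 1.0]] [[0.03, 0.996, -0.088, 380.812], [-1.0, 0.031, 0.006, -243.848], [0.008, 0.087, 0.996, 1477.485], [0.0, 0.0, 0.0, 1.0]] ['frame', 'intrinsics', 'extrinsics']
```

View pics/side0.png

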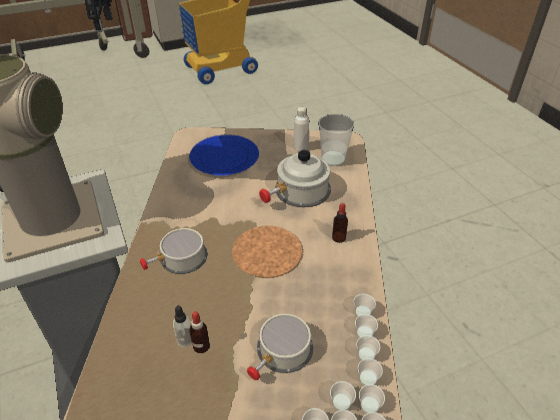

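View pics/top0.png

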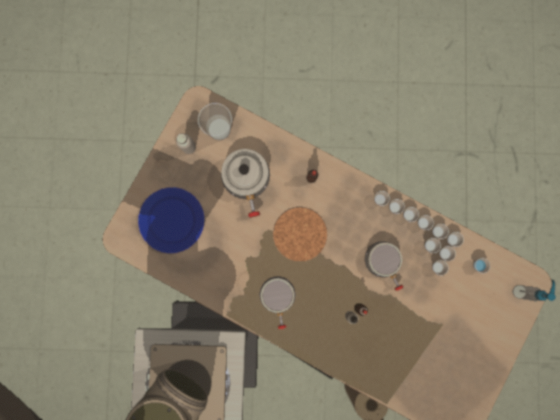

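```bash
cat > h.py <<'E'
from bench import *
import cv2,numpy as np
def snap(n,f=None):
    s=snapshot(n)
    if f: cv2.imwrite(f,s["frame"][:,:,::-1])
    return s
def ray(s,u,v):
    K=np.array(s["intrinsics"]);E=np.array(s["extrinsics"])
    d=np.linalg.inv(K)@[u,v,1]; d=E[:3,:3]@[d[0],-d[1],-d[2]]
    return E[:3,3],d
def onz(s,u,v,z):
    o,d=ray(s,u,v); return o+d*(z-o[2])/d[2]
def tri(s1,p1,s2,p2):
    o1,d1=ray(s1,*p1);o2,d2=ray(s2,*p2)
    d1=d1/np.linalg.norm(d1);d2=d2/np.linalg.norm(d2)
    t=np.linalg.lstsq(np.c_[d1,-d2],o2-o1,rcond=None)[0]
    a=o1+t[0]*d1;b=o2+t[1]*d2
    return (a+b)/2,np.linalg.norm(a-b)
def proj(s,P):
    K=np.array(s["intrinsics"]);E=np.array(s["extrinsics"])
    c=E[:3,:3].T@(np.array(P)-E[:3,3]); q=K@[c[0],-c[1],-c[2]]; return q[:2]/q[2]
def crop(s,u0,v0,u1,v1,k,f):
    im=s["frame"][v0:v1,u0:u1,::-1]; cv2.imwrite(f,cv2.resize(im,None,fx=k,fy=k,interpolation=cv2.INTER_CUBIC))
def mask(s,kind,roi):
    f=s["frame"].astype(int);r,g,b=f[...,0],f[...,1],f[...,2]
    m={"red":(r>90)&(g<0.4*r)&(b<0.45*r),"blue":(b>60)&(r<0.5*b)&(g<0.5*b),"cork":(r>120)&(g<.72*r)&(b<.55*r),
       "black":(r+g+b<120),"green":(g>60)&(r<.75*g)&(b<.85*g)}[kind]
    o=np.zeros(m.shape,np.uint8);u0,v0,u1,v1=roi;o[v0:v1,u0:u1]=m[v0:v1,u0:u1]
    n,l,st,c=cv2.connectedComponentsWithStats(o)
    if n<2: return None
    i=1+np.argmax(st[1:,4]); return (l==i).astype(np.uint8),c[i],st[i]
def circ(s,m,z):
    c=max(cv2.findContours(m,cv2.RETR_EXTERNAL,cv2.CHAIN_APPROX_NONE)[0],key=len)
    c=cv2.convexHull(c)[:,0]
    P=np.array([onz(s,u,v,z)[:2] for u,v in c]).astype(np.float32)
    (x,y),r=cv2.minEnclosingCircle(P); A=np.c_[2*P,np.ones(len(P))]
    q=np.linalg.lstsq(A,(P**2).sum(1),rcond=None)[0]
    return q[:2],np.sqrt(q[2]+q[0]**2+q[1]**2),(x,y,r)
E
python3 - <<'E'
from h import *
s=snap("side");t=snap("top")
crop(s,170,90,390,290,3.5,"pics/s1.png");crop(t,130,90,340,270,3.8,"pics/t1.png")
R={"red":((255,180,280,205),(245,205,265,220)),"black":((295,148,312,162),(236,162,252,178)),"cork":((220,215,310,285),(265,200,335,270)),"blue":((180,125,270,180),(130,180,210,260))}
for k,(a,b) in R.items():
    A=mask(s,k,a);B=mask(t,k,b)
    print(k,A and (A[1],A[2]),B and (B[1],B[2]))
    if A and B: print(tri(s,A[1],t,B[1]))
    if k in("cork","blue"):
        z=5 if k=="cork" else 17
        print(circ(s,A[0],z),circ(t,B[0],z))
E
```

```text
red (array([264.46, 195.37]), array([260, 189,  10,  13, 100], dtype=int32)) (array([253.42105263, 213.94736842]), array([250, 213,   8,   3,  19], dtype=int32))
(array([ 489.14960596, -177.16890762,   44.3098218 ]), np.float64(0.004652738762767544))
black (array([303.94318182, 155.53409091]), array([298, 151,  12,  10,  88], dtype=int32)) None
cork (array([266.37707865, 251.28539326]), array([ 232,  227,   70,   51, 2225], dtype=int32)) (array([299.66060316, 233.92292963]), array([ 274,  208,   52,   52, 2089], dtype=int32))
(array([ 436.69481508, -313.59223344,    1.66500511]), np.float64(1.3970835131927997))
(array([ 436.52024392, -313.54648203]), np.float64(78.03642573710195), (436.6376037597656, -313.5211181640625, 78.8242416381836)) (array([ 437.7916245 , -313.79961497]), np.float64(76.27251765447475), (437.8704528808594, -313.7835693359375, 76.90130615234375))
blue (array([223.71590909, 154.74005682]), array([ 190,  136,   69,   39, 2112], dtype=int32)) (array([146.28395062, 222.75308642]), array([139, 213,  22,  26, 243], dtype=int32))
(array([473.5237296 , 147.07096206, -42.481603  ]), np.float64(30.69630259986689))
(array([466.90782583,  65.67786544]), np.float64(94.47647201758524), (466.95458984375, 65.05596160888672, 95.5544204711914)) (array([449.92443767, 124.40234602]), np.float64(37.45872672806734), (450.1064758300781, 127.26105499267578, 40.21128463745117))
```

View pics/s1.png

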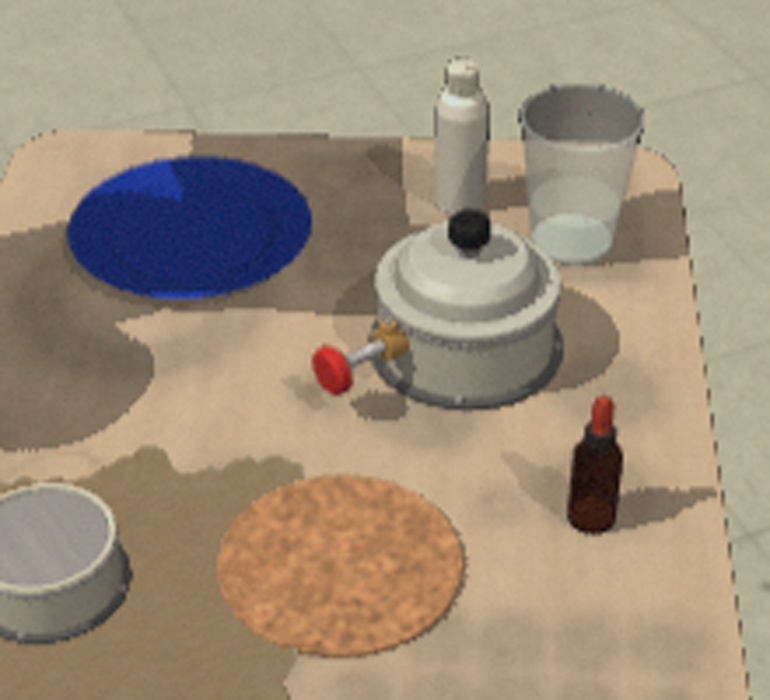

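View pics/t1.png

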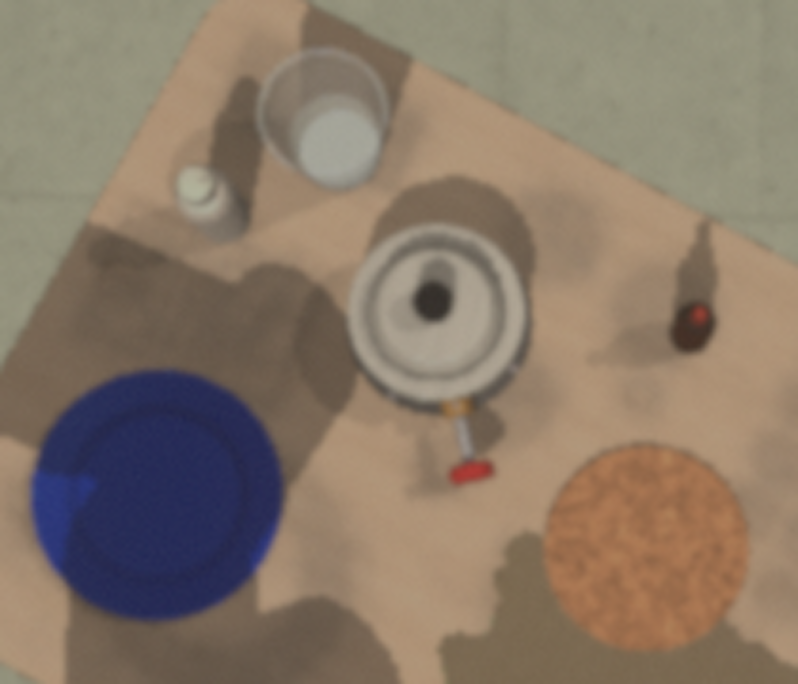

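```bash
python3 - <<'E'
from h import *
s=snap("side");t=snap("top")
def comp(m,roi):
    o=np.zeros(m.shape,np.uint8);u0,v0,u1,v1=roi;o[v0:v1,u0:u1]=m[v0:v1,u0:u1]
    n,l,st,c=cv2.connectedComponentsWithStats(o);i=1+np.argmax(st[1:,4]);return (l==i).astype(np.uint8),c[i],st[i]
def ch(s): f=s["frame"].astype(int);return f[...,0],f[...,1],f[...,2]
r,g,b=ch(s); R,G,B=ch(t)
a=comp((r>80)&(g<.6*r)&(b<.6*r),(255,180,278,205));c=comp((R>80)&(G<.6*R)&(B<.6*R),(243,207,265,220))
print(a[1:],c[1:]);red,e=tri(s,a[1],t,c[1]);print("red",red,e,onz(s,*a[1],42),onz(t,*c[1],42))
a=comp(r+g+b<150,(290,145,315,165));c=comp(R+G+B<200,(234,160,254,180))
print(a[1:],c[1:]);k,e=tri(s,a[1],t,c[1]);print("knob",k,e,onz(t,*c[1],116),onz(s,*a[1],110))
c=comp((B>50)&(R<.7*B)&(G<.75*B),(125,175,215,260));print("plate",circ(t,c[0],17),c[2])
# lid flange circle top view z=66 : bright mask
a=comp((R+G+B>330)&(abs(R-B)<45),(215,143,275,203));print(a[2],circ(t,a[0],66)); cv2.imwrite("pics/m.png",cv2.resize(a[0][140:210,210:280]*255,None,fx=6,fy=6))
E
```

```text
(array([264.38983051, 195.33050847]), array([259, 189,  12,  14, 118], dtype=int32)) (array([253.28571429, 213.83333333]), array([249, 212,  10,   5,  42], dtype=int32))
red [ 489.33046185 -176.70268794   44.03571521] 0.3261812932090411 [ 490.05653299 -174.4185257    42.        ] [ 489.63965525 -176.65939194   42.        ]
(array([303.74757282, 155.4368932 ]), array([298, 150,  12,  12, 103], dtype=int32)) (array([243.5, 169. ]), array([240, 165,   8,   9,  60], dtype=int32))
knob [ 607.79282533 -148.33178049  109.70012222] 0.6716829118650118 [ 607.06182598 -148.8930887   116.        ] [ 607.26459802 -148.6325145   110.        ]
plate (array([466.78633086,  65.19661688]), np.float64(94.61656313533587), (466.7477111816406, 65.17816162109375, 95.0453109741211)) [ 139  188   65   65 3296]
[ 215  143   58   60 1757] (array([ 603.56634203, -155.94567762]), np.float64(79.59910498148392), (604.9668579101562, -156.3268585205078, 95.46732330322266))
```

View pics/m.png

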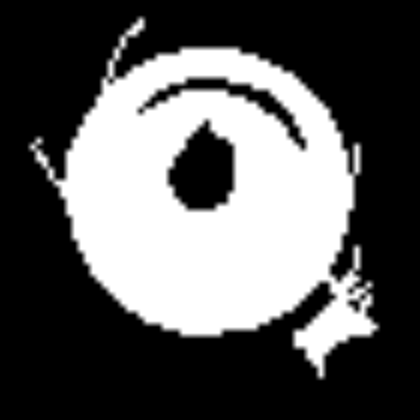

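```bash
cat >> h.py <<'E'
from scipy.spatial.transform import Rotation as Rn
def delta(target,yaw=None):
    q=sense();p=q["tool_pos"];R=Rn.from_euler("xyz",q["tcp_rot"],degrees=True)
    print("t %.2f"%q["time"],"pos",p.round(1),"rot",q["tcp_rot"].round(1),"F",q["ft_force"].round(1),"gap %.1f"%q["finger_gap"])
    if target is not None:
        print("tool shift",(R.inv().apply(np.array(target)-p)).round(1))
        if yaw is not None: 
            T=Rn.from_euler("xyz",[180,0,yaw],degrees=True); print("turn",(R.inv()*T).as_rotvec().round(3))
def rows(target,yaw,n):
    q=sense();p=q["tool_pos"];R=Rn.from_euler("xyz",q["tcp_rot"],degrees=True)
    T=Rn.from_euler("xyz",[180,0,yaw],degrees=True);w=(R.inv()*T).as_rotvec()
    d=(np.array(target)-p)/n
    print("per-row |d|",np.linalg.norm(d).round(1),"turn",(w/n).round(4))
    for i in range(n): print((R*Rn.from_rotvec(w*i/n)).inv().apply(d).round(0).tolist(),end=",")
    print()
E
python3 - <<'E'
from h import *
s=snap("side");t=snap("top")
print(onz(t,245,171.7,64))
for n,P in dict(center=(608,-148.5,118),red=(489.8,-175.8,42)).items(): print(n,proj(s,P),proj(t,P))
# beaker/glue approx
delta((512.6,-171,150),13.3)
rows((512.6,-171,200),13.3,18)
E
```

```text
[ 608.03602972 -149.83522955   64.        ]
center [304.09169662 152.66547568] [243.32326704 168.53758087]
red [264.51065725 195.69208958] [252.98966433 213.76882532]
t 0.40 pos [267.8 536.9 231.2] rot [-180.    -0.   153.5] F [-0.6 -0.3 -0.1] gap 85.3
tool shift [-535.  -524.1   81.3]
turn [-0.     0.     2.447]
per-row |d| 41.6 turn [-0.      0.      0.1359]
[-30.0, -29.0, 2.0],[-33.0, -25.0, 2.0],[-36.0, -20.0, 2.0],[-39.0, -15.0, 2.0],[-41.0, -10.0, 2.0],[-41.0, -4.0, 2.0],[-42.0, 2.0, 2.0],[-41.0, 7.0, 2.0],[-40.0, 13.0, 2.0],[-37.0, 18.0, 2.0],[-35.0, 23.0, 2.0],[-31.0, 27.0, 2.0],[-27.0, 31.0, 2.0],[-23.0, 35.0, 2.0],[-18.0, 38.0, 2.0],[-13.0, 40.0, 2.0],[-7.0, 41.0, 2.0],[-1.0, 42.0, 2.0],
```

```bash
python3 -m creep '{"translation":[[-30,-29,2],[-33,-25,2],[-36,-20,2],[-39,-15,2],[-41,-10,2],[-41,-4,2],[-42,2,2],[-41,7,2],[-40,13,2],[-37,18,2]],"rotation":[[0,0,0.136],[0,0,0.136],[0,0,0.136],[0,0,0.136],[0,0,0.136],[0,0,0.136],[0,0,0.136],[0,0,0.136],[0,0,0.136],[0,0,0.136]],"claw":[30,30,30,30,30,30,30,30,30,30]}' 20 && python3 -m creep '{"translation":[[-35,23,2],[-31,27,2],[-27,31,2],[-23,35,2],[-18,38,2],[-13,40,2],[-7,41,2],[-1,42,2],[0,0,0]],"rotation":[[0,0,0.136],[0,0,0.136],[0,0,0.136],[0,0,0.136],[0,0,0.136],[0,0,0.136],[0,0,0.136],[0,0,0.136],[0,0,0]],"claw":[30,30,30,30,30,30,30,30,30]}'
python3 -c "
from h import *
delta((512.6,-171,70),13)"
```

```text
time: 1.4
tool_pos: [403.7, 141.6, 211.5]
tcp_rot: [179.9, -0.0, 75.2]
ft_force: [0.9, 0.5, 0.0]
finger_gap: 30.1
time: 2.3
tool_pos: [512.4, -176.7, 194.6]
tcp_rot: [179.9, 0.0, 12.7]
ft_force: [-0.2, 0.0, -0.3]
finger_gap: 30.6
t 2.30 pos [ 512.4 -176.7  194.6] rot [179.9   0.   12.7] F [-0.2  0.  -0.3] gap 30.6
tool shift [  1.6  -5.6 124.6]
turn [ 0.001  0.001 -0.005]
```

```bash
python3 -m creep '{"translation":[[1,-3,35],[1,-3,35],[0,0,35],[0,0,15],[0,0,0]],"rotation":[[0,0,0],[0,0,0],[0,0,0],[0,0,0],[0,0,0]],"claw":[30,30,30,30,30]}'
python3 -c "
from h import *
s=snap('side');crop(s,220,120,360,230,5,'pics/s2.png')
s=snap('top');crop(s,200,140,300,240,6,'pics/t2.png')
delta((512.6,-171,32),13)"
```

```text
time: 2.8
tool_pos: [510.6, -164.8, 72.9]
tcp_rot: [-179.8, 0.2, 13.3]
ft_force: [-0.0, 0.3, -0.2]
finger_gap: 30.3
t 2.90 pos [ 513.3 -166.1   76.7] rot [ 1.80e+02 -1.00e-01  1.33e+01] F [ 0.3 -0.6  1.4] gap 29.9
tool shift [-1.8  4.6 44.7]
turn [ 0.001 -0.001  0.004]
```

View pics/s2.png

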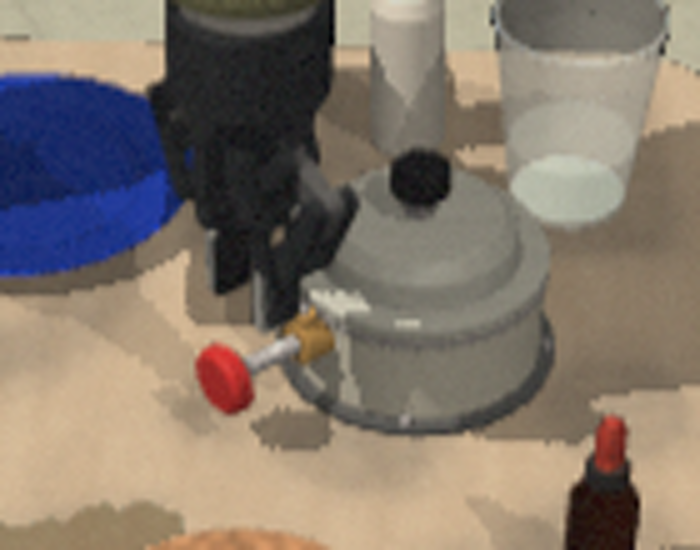

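View pics/t2.png

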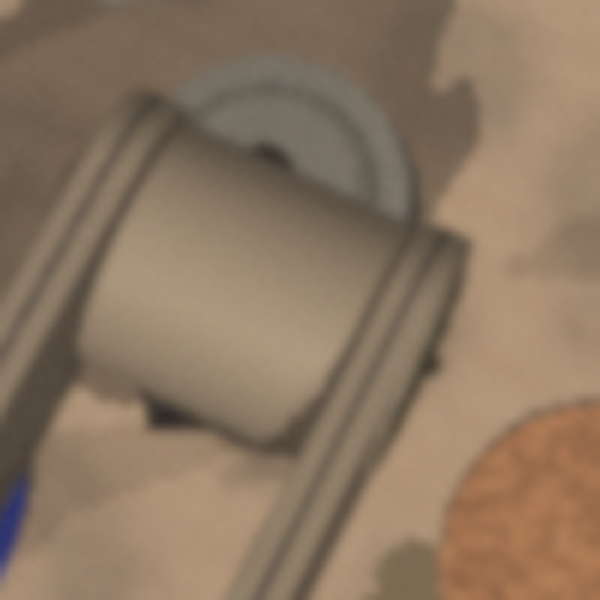

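```bash
python3 -m creep '{"translation":[[-2,4,0],[0,0,0],[0,0,0]],"rotation":[[0,0,0],[0,0,0],[0,0,0]],"claw":[30,30,30]}'
python3 -c "
from h import *
delta((512.6,-171,30),13)"
```

```text
time: 3.2
tool_pos: [512.4, -170.9, 76.7]
tcp_rot: [179.9, -0.1, 13.2]
ft_force: [0.1, 1.0, 0.5]
finger_gap: 30.2
t 3.20 pos [ 512.4 -170.9   76.7] rot [ 1.799e+02 -1.000e-01  1.320e+01] F [0.1 1.  0.5] gap 30.2
tool shift [ 0.1  0.1 46.7]
turn [ 0.001 -0.002  0.004]
```

Descend straddling the rod.

```bash
python3 -m creep '{"translation":[[0,0,16],[0,0,16],[0,0,12],[0,0,0],[0,0,0]],"rotation":[[0,0,0],[0,0,0],[0,0,0],[0,0,0],[0,0,0]],"claw":[30,30,30,22,18]}'
python3 -c "
from h import *
s=snap('side');crop(s,220,120,360,230,5,'pics/s3.png')
delta((512.6,-171,30),13)"
```

```text
time: 3.7
tool_pos: [511.5, -170.3, 31.5]
tcp_rot: [-180.0, 0.0, 13.2]
ft_force: [-0.1, -0.3, 0.4]
finger_gap: 17.8
t 3.75 pos [ 512.  -170.5   32. ] rot [180.   -0.   13.2] F [ 0.4  0.3 -0.9] gap 18.1
tool shift [0.5 0.6 2. ]
turn [ 0.    -0.001  0.004]
```

View pics/s3.png

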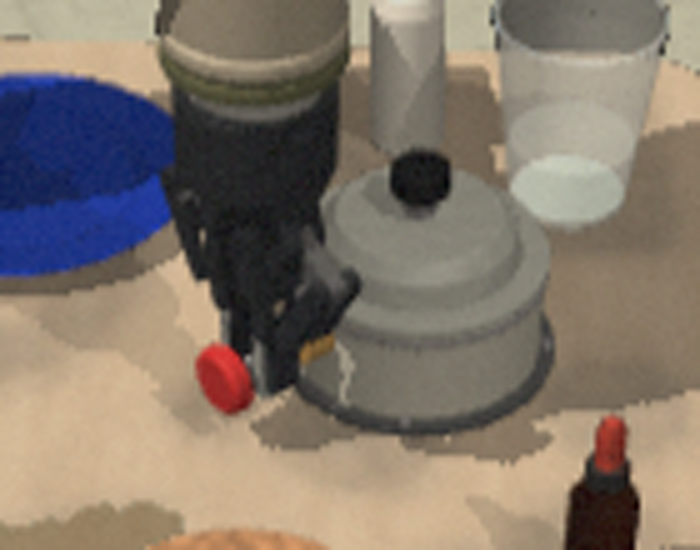

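```bash
python3 -m creep '{"translation":[[-5,0,0],[-4,0,0],[-4,0,0],[-4,0,0],[-4,0,0],[-4,0,0],[-4,0,0],[-3,0,0],[0,0,0]],"rotation":[[0,0,0],[0,0,0],[0,0,0],[0,0,0],[0,0,0],[0,0,0],[0,0,0],[0,0,0],[0,0,0]],"claw":[16,16,16,16,16,16,16,16,16]}'
python3 -c "
from h import *
s=snap('side');crop(s,220,120,360,230,5,'pics/s4.png')
delta((512.6,-171,30),13)"
```

```text
time: 4.65
tool_pos: [479.7, -177.6, 31.0]
tcp_rot: [-180.0, 0.0, 13.2]
ft_force: [-1.1, -0.9, 1.0]
finger_gap: 16.1
t 4.70 pos [ 480.  -177.6   31.2] rot [-180.     0.    13.2] F [-1.4  0.8 -0.3] gap 15.9
tool shift [33.2  1.   1.1]
turn [-0.     0.     0.004]
```

View pics/s4.png

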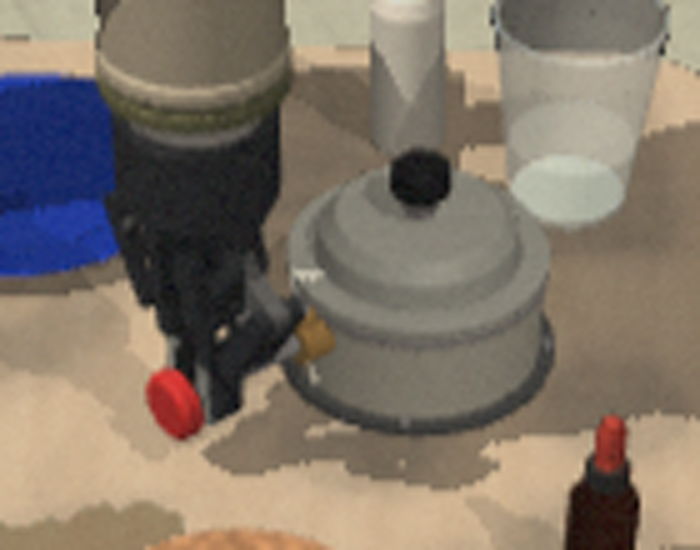

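```bash
cat >> h.py <<'E'
def redpos(s,roi,z=42):
    r,g,b=[s["frame"][...,i].astype(int) for i in range(3)]
    m=(r>80)&(g<.6*r)&(b<.6*r);o=np.zeros(m.shape,np.uint8);u0,v0,u1,v1=roi;o[v0:v1,u0:u1]=m[v0:v1,u0:u1]
    n,l,st,c=cv2.connectedComponentsWithStats(o);i=1+np.argmax(st[1:,4]);P=onz(s,*c[i],z)
    print("red px",c[i].round(1),st[i],P.round(1),"dist",np.hypot(P[0]-608,P[1]+149).round(1));return P
E
python3 -c "
from h import *
s=snap('side');redpos(s,(235,180,278,215))"
```

```text
red px [254.5 200.3] [249 194  12  14 121] [ 461.  -181.9   42. ] dist 150.6
```

```bash
python3 -m creep '{"translation":[[2,0,0],[0,0,-10],[0,0,-35],[0,0,-40],[0,0,-40],[40,0,0],[45,0,0],[44,0,0],[0,0,0],[0,0,0]],"rotation":[[0,0,0],[0,0,0],[0,0,0],[0,0,0],[0,0,0],[0,0,0],[0,0,0],[0,0,0],[0,0,0],[0,0,0]],"claw":[26,34,50,65,70,70,70,70,70,70]}' 60
python3 -c "
from h import *
s=snap('side');redpos(s,(235,180,278,215))
delta((608,-149,92),13)"
```

```text
time: 5.75
tool_pos: [608.2, -147.1, 155.8]
tcp_rot: [-180.0, 0.1, 13.3]
ft_force: [0.3, 0.3, -0.3]
finger_gap: 69.8
red px [254.4 200.3] [249 194  12  14 118] [ 460.9 -181.7   42. ] dist 150.6
t 5.80 pos [ 607.6 -147.5  156.3] rot [-180.     0.    13.3] F [-0.6 -1.6 -0.2] gap 69.8
tool shift [ 0.1  1.5 64.3]
turn [-0.     0.001  0.005]
```

```bash
python3 -m creep '{"translation":[[0,1.5,20],[0,0,22],[0,0,16],[0,0,5],[0,0,0],[0,0,0],[0,0,0],[0,0,0],[0,0,0],[0,0,0]],"rotation":[[0,0,0],[0,0,0],[0,0,0],[0,0,0],[0,0,0],[0,0,0],[0,0,0],[0,0,0],[0,0,0],[0,0,0]],"claw":[60,60,60,60,60,35,20,15,15,15]}' 60
python3 -c "
from h import *
s=snap('side');crop(s,220,100,360,210,5,'pics/s5.png')
delta((608,-149,92),13)"
```

```text
time: 6.8
tool_pos: [609.3, -149.3, 95.2]
tcp_rot: [179.9, -0.1, 13.2]
ft_force: [-2.0, 0.7, 6.1]
finger_gap: 27.3
t 6.85 pos [ 609.3 -149.3   95.2] rot [ 1.799e+02 -1.000e-01  1.320e+01] F [-1.5  1.   6.7] gap 27.4
tool shift [-1.2 -0.6  3.2]
turn [ 0.001 -0.002  0.004]
```

View pics/s5.png

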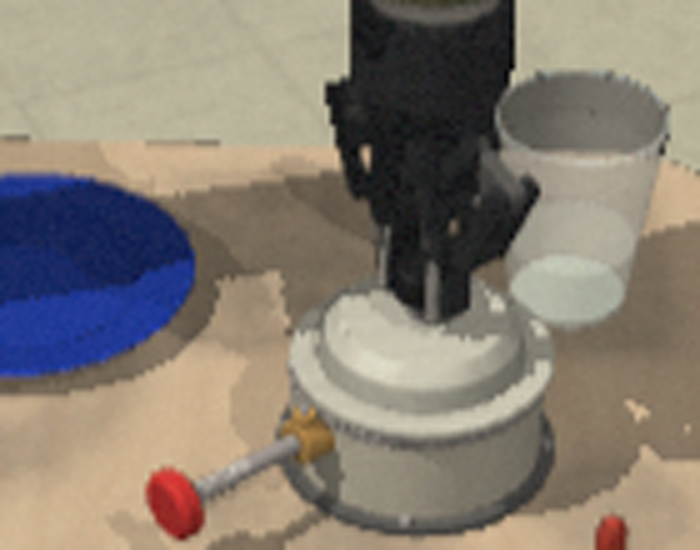

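```bash
python3 -m creep '{"translation":[[0,0,-4],[0,0,-6],[0,0,-10],[0,0,-10],[0,0,0]],"rotation":[[0,0,0],[0,0,0],[0,0,0],[0,0,0],[0,0,0]],"claw":[15,15,15,15,15]}' 80
python3 -c "
from h import *
s=snap('side');crop(s,220,80,360,190,5,'pics/s6.png')
delta((608,-149,92),13)"
```

```text
time: 7.35
tool_pos: [609.6, -149.6, 125.9]
tcp_rot: [179.9, -0.2, 13.2]
ft_force: [0.8, 0.1, -2.4]
finger_gap: 27.4
t 7.40 pos [ 609.2 -149.5  124.9] rot [ 1.799e+02 -1.000e-01  1.320e+01] F [ 0.3  0.4 -3. ] gap 26.5
tool shift [-1.1 -0.8 32.9]
turn [ 0.001 -0.002  0.004]
```

View pics/s6.png

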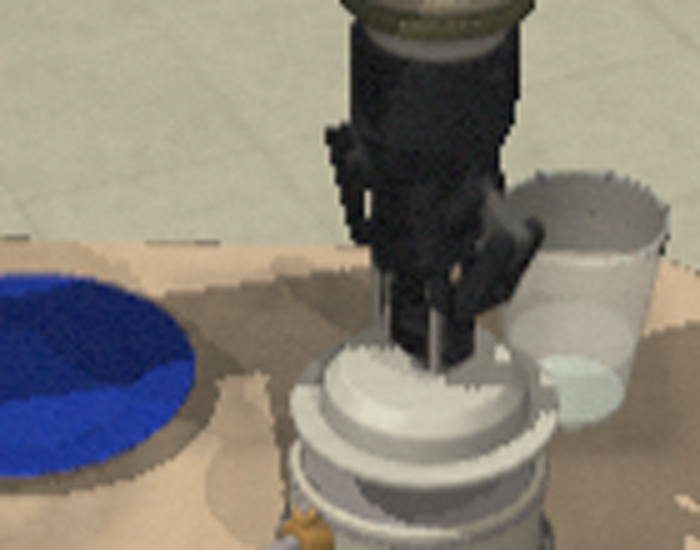

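```bash
python3 -c "
from h import *
delta((437.2,-313.7,165),13)"
python3 -m creep '{"translation":[[0,0,-20],[0,0,-20],[0,0,0]],"rotation":[[0,0,0],[0,0,0],[0,0,0]],"claw":[15,15,15]}'
```

```text
t 7.40 pos [ 609.2 -149.5  124.9] rot [ 1.799e+02 -1.000e-01  1.320e+01] F [ 0.3  0.4 -3. ] gap 26.5
tool shift [-204.9  120.6  -40.4]
turn [ 0.001 -0.002  0.004]
time: 7.7
tool_pos: [610.1, -149.7, 166.5]
tcp_rot: [179.8, -0.3, 13.2]
ft_force: [0.6, -0.5, -2.2]
finger_gap: 26.7
```

```bash
python3 -m creep '{"translation":[[-10,6,0],[-23,13,0],[-28,17,0],[-30,18,0],[-30,18,0],[-30,18,0],[-27,15,0],[-18,10,0],[-9,6,0],[0,0,0]],"rotation":[[0,0,0],[0,0,0],[0,0,0],[0,0,0],[0,0,0],[0,0,0],[0,0,0],[0,0,0],[0,0,0],[0,0,0]],"claw":[15,15,15,15,15,15,15,15,15,15]}'
python3 -m creep '{"translation":[[0,0,30],[0,0,30],[0,0,25],[0,0,0],[0,0,0]],"rotation":[[0,0,0],[0,0,0],[0,0,0],[0,0,0],[0,0,0]],"claw":[15,15,15,15,15]}'
python3 -c "
from h import *
s=snap('side','pics/s7.png')
delta((437.2,-313.7,45.2),13)"
```

```text
time: 8.7
tool_pos: [434.8, -314.4, 162.1]
tcp_rot: [-179.9, 0.1, 13.1]
ft_force: [-0.7, 0.6, -2.5]
finger_gap: 26.6
time: 9.2
tool_pos: [436.5, -312.9, 78.0]
tcp_rot: [-179.9, 0.0, 13.3]
ft_force: [0.6, 0.6, -1.8]
finger_gap: 27.0
t 9.25 pos [ 437.3 -313.7   79.3] rot [180.   -0.   13.3] F [-0.1 -0.5 -3.2] gap 27.3
tool shift [-0.1 -0.1 34.1]
turn [ 0.001 -0.001  0.005]
```

View pics/s7.png

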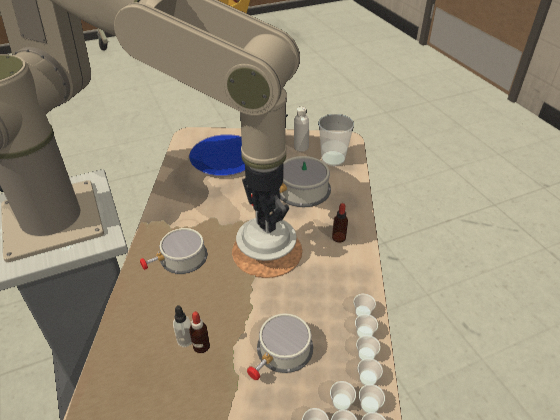

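Lid hangs level over the mat (about 267,240). Bottle's green tip shows at about (305,163). Lowering.

```bash
python3 -m creep '{"translation":[[0,0,12],[0,0,10],[0,0,6],[0,0,3],[0,0,2],[0,0,1],[0,0,0],[0,0,0]],"rotation":[[0,0,0],[0,0,0],[0,0,0],[0,0,0],[0,0,0],[0,0,0],[0,0,0],[0,0,0]],"claw":[15,15,15,15,15,15,15,15]}'
python3 -c "
from h import *
delta((437.2,-313.7,45.2),13)"
```

```text
time: 10.05
tool_pos: [436.5, -314.0, 45.3]
tcp_rot: [180.0, -0.0, 13.2]
ft_force: [-4.2, 4.1, 4.0]
finger_gap: 27.0
t 10.05 pos [ 436.5 -314.    45.3] rot [180.   -0.   13.2] F [-4.2  4.1  4. ] gap 27.0
tool shift [ 0.8 -0.1  0.1]
turn [ 0.    -0.     0.004]
```

```bash
python3 -m creep '{"translation":[[0,0,0],[0,0,0],[0,0,0],[0,0,0],[0,0,-10],[0,0,-25],[0,0,-35],[0,0,-35],[0,0,-10],[0,0,0]],"rotation":[[0,0,0],[0,0,0],[0,0,0],[0,0,0],[0,0,0],[0,0,0],[0,0,0],[0,0,0],[0,0,0],[0,0,0]],"claw":[30,38,48,60,60,60,60,60,60,60]}' 20
python3 -c "
from h import *
s=snap('side');crop(s,200,120,360,290,3.5,'pics/s8.png')
crop(s,275,140,335,205,9,'pics/s8b.png')
delta((437.2,-313.7,45.2),13)"
```

```text
time: 11.05
tool_pos: [437.7, -315.0, 162.4]
tcp_rot: [179.8, -0.2, 13.2]
ft_force: [-0.2, -0.3, -0.7]
finger_gap: 60.2
t 11.10 pos [ 436.8 -314.2  160.1] rot [ 1.799e+02 -1.000e-01  1.320e+01] F [ 0.   0.4 -0.3] gap 60.6
tool shift [  0.4  -0.6 114.9]
turn [ 0.002 -0.001  0.004]
```

View pics/s8.png

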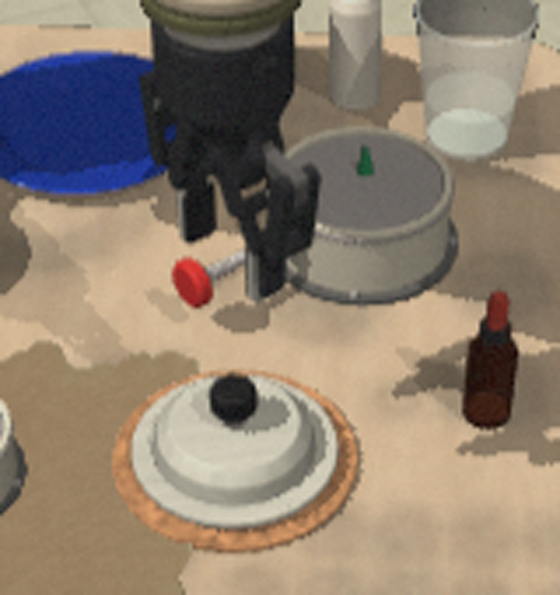

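View pics/s8b.png

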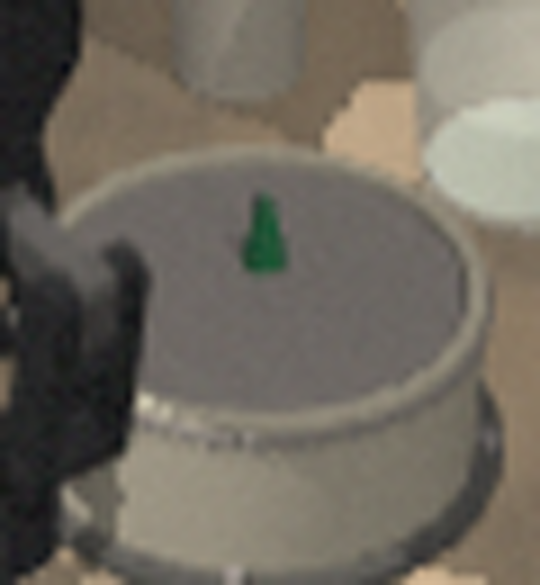

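```bash
python3 -c "
from h import *
t=snap('top','pics/t9.png');crop(t,215,140,275,200,9,'pics/t9b.png')
s=snap('side')
for m,(k,S,roi) in enumerate((('green',s,(295,155,315,175)),('green',t,(225,150,265,190)))):
    a=mask(S,k,roi); print(a and (a[1],a[2]))
"
```

```text
(array([303.92592593, 166.25925926]), array([302, 162,   5,   8,  27], dtype=int32))
None
```

View pics/t9b.png

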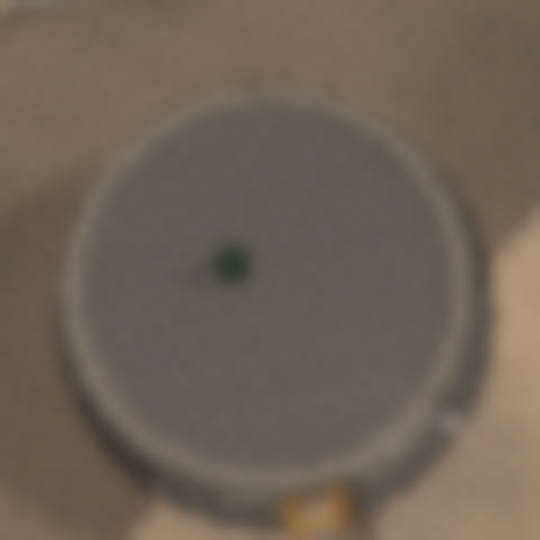

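View pics/t9.png

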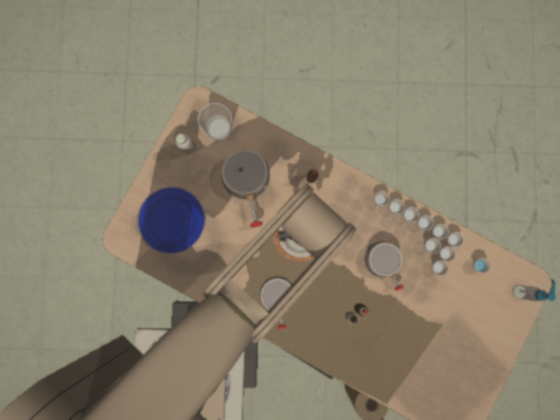

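```bash
python3 -c "
from h import *
s=snap('side');t=snap('top')
crop(t,230,160,252,180,25,'pics/t10.png');crop(s,292,152,316,176,25,'pics/s10.png')
f=t['frame'][160:180,230:252].astype(int); e=f[...,1]*2-f[...,0]-f[...,2]; w=np.clip(e-e.min()-0.5*(e.max()-e.min()),0,None)
vv,uu=np.mgrid[160:180,230:252];c=(w*uu).sum()/w.sum(),(w*vv).sum()/w.sum();print(c)
for z in (22,53,66,79): print(z,onz(t,*c,z).round(1),proj(s,onz(t,*c,z)).round(1))
print(tri(s,(304.2,162),t,c),tri(s,(304,166.3),t,c),tri(s,(304.2,170),t,c))
"
```

```text
(np.float64(240.35449735449737), np.float64(168.73015873015873))
22 [ 623.2 -133.    22. ] [305.6 178.4]
53 [ 618.  -135.4   53. ] [304.6 169.9]
66 [ 615.9 -136.4   66. ] [304.2 166.2]
79 [ 613.7 -137.4   79. ] [303.7 162.5]
(array([ 614.07673573, -137.75515388,   80.58107938]), np.float64(1.3543954436817895)) (array([ 615.71136772, -136.30247266,   65.7392611 ]), np.float64(0.42553375916010294)) (array([ 617.60232256, -135.19545323,   52.64938806]), np.float64(1.039278053287519))
```

View pics/s10.png

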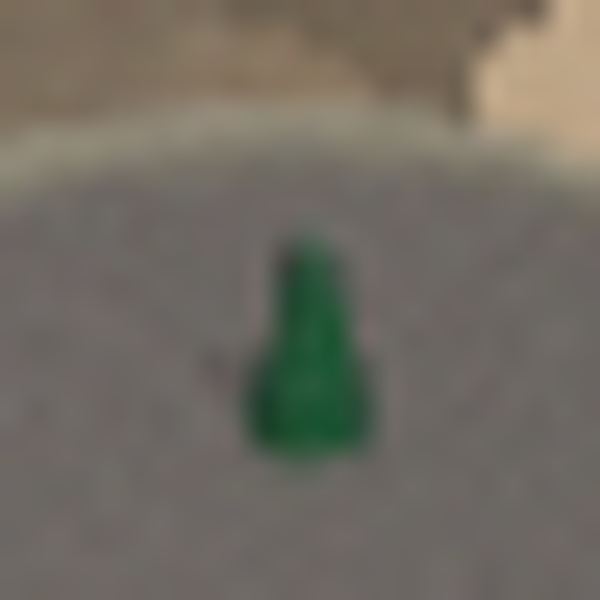

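View pics/t10.png

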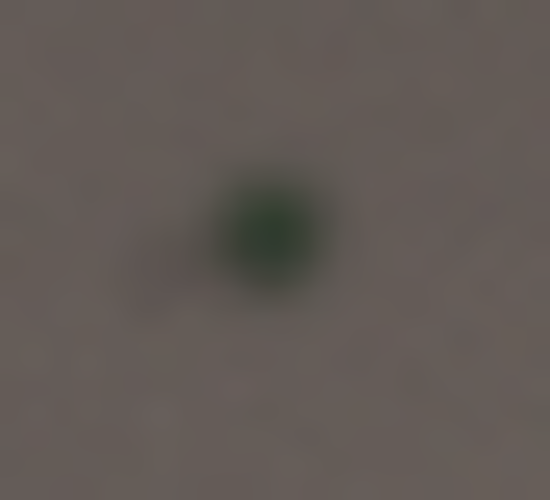

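```bash
python3 -c "
from h import *
delta((615.7,-136.5,130),57)
rows((615.7,-136.5,130),57,8)"
```

```text
t 11.30 pos [ 435.4 -313.   157.3] rot [-1.798e+02  1.000e-01  1.320e+01] F [-1.1 -0.3 -0.1] gap 60.2
tool shift [ 215.9 -130.5   27.2]
turn [-0.003  0.001 -0.764]
per-row |d| 31.7 turn [-0.0004  0.0001 -0.0955]
[27.0, -16.0, 3.0],[28.0, -14.0, 3.0],[30.0, -11.0, 3.0],[31.0, -8.0, 3.0],[31.0, -5.0, 3.0],[31.0, -2.0, 3.0],[32.0, 1.0, 3.0],[31.0, 4.0, 3.0],
```

```bash
python3 -m creep '{"translation":[[27,-16,3],[28,-14,3],[30,-11,3],[31,-8,3],[31,-5,3],[31,-2,3],[32,1,3],[31,4,3],[0,0,0],[0,0,0]],"rotation":[[0,0,-0.096],[0,0,-0.096],[0,0,-0.096],[0,0,-0.096],[0,0,-0.096],[0,0,-0.096],[0,0,-0.096],[0,0,-0.096],[0,0,0],[0,0,0]],"claw":[44,44,44,44,44,44,44,44,44,44]}' 25
python3 -c "
from h import *
delta((615.7,-136.5,85),57)"
```

```text
time: 12.3
tool_pos: [615.9, -136.5, 133.5]
tcp_rot: [-179.8, 0.1, 57.3]
ft_force: [0.3, -0.1, -0.3]
finger_gap: 44.1
t 12.30 pos [ 615.9 -136.5  133.5] rot [-1.798e+02  1.000e-01  5.730e+01] F [ 0.3 -0.1 -0.3] gap 44.1
tool shift [-0.1 -0.  48.5]
turn [-0.003  0.001  0.004]
```

```bash
python3 -m creep '{"translation":[[0,0,25],[0,0,25],[0,0,12],[0,0,0],[0,0,0]],"rotation":[[0,0,0],[0,0,0],[0,0,0],[0,0,0],[0,0,0]],"claw":[44,44,44,44,44]}' 25
python3 -c "
from h import *
s=snap('side');crop(s,265,120,345,205,7,'pics/s11.png')
delta((615.7,-136.5,27),57)"; python3 -m creep '{"translation":[[0,0,5],[0,0,5],[0,0,3],[0,0,0]],"rotation":[[0,0,0],[0,0,0],[0,0,0],[0,0,0]],"claw":[44,44,44,44]}' 25
```

```text
time: 12.8
tool_pos: [616.5, -137.8, 73.8]
tcp_rot: [180.0, 0.0, 57.2]
ft_force: [0.8, -0.7, 0.8]
finger_gap: 44.1
t 12.85 pos [ 617.2 -137.9   74.6] rot [179.9  -0.   57.2] F [ 0.2  0.5 -0.1] gap 44.0
tool shift [ 0.3 -2.1 47.6]
turn [ 0.002 -0.     0.003]
time: 13.25
tool_pos: [616.2, -137.0, 59.6]
tcp_rot: [-179.9, 0.0, 57.2]
ft_force: [0.5, 0.3, 0.6]
finger_gap: 44.4
```

View pics/s11.png

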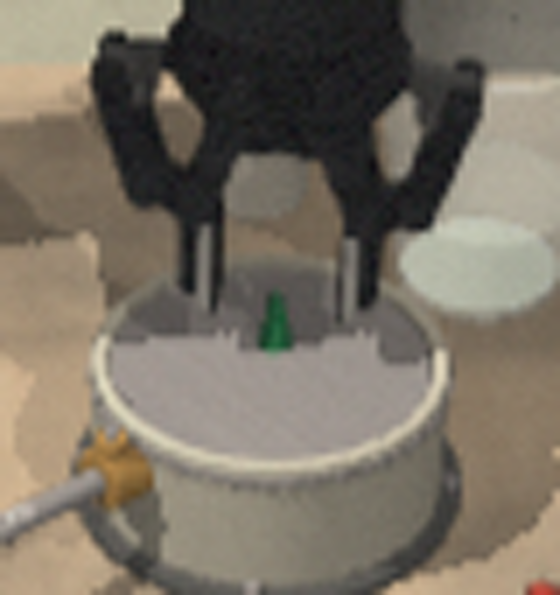

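```bash
python3 -m creep '{"translation":[[0,0,4],[0,0,4],[0,0,4],[0,0,0]],"rotation":[[0,0,0],[0,0,0],[0,0,0],[0,0,0]],"claw":[44,44,44,44]}' 25; python3 -m creep '{"translation":[[0,0,4],[0,0,4],[0,0,0]],"rotation":[[0,0,0],[0,0,0],[0,0,0]],"claw":[44,44,44]}' 25
```

```text
time: 13.65
tool_pos: [616.0, -137.0, 47.2]
tcp_rot: [-179.9, 0.0, 57.2]
ft_force: [-0.3, -0.1, 0.2]
finger_gap: 44.0
time: 13.95
tool_pos: [616.1, -137.0, 39.4]
tcp_rot: [-179.9, 0.0, 57.2]
ft_force: [-0.2, 0.4, -0.3]
finger_gap: 43.9
```

```bash
python3 -m creep '{"translation":[[0,0,4],[0,0,4],[0,0,3],[0,0,0],[0,0,0]],"rotation":[[0,0,0],[0,0,0],[0,0,0],[0,0,0],[0,0,0]],"claw":[44,44,44,44,44]}' 25;  python3 -m creep '{"translation":[[0,0,0],[0,0,0],[0,0,0],[0,0,0]],"rotation":[[0,0,0],[0,0,0],[0,0,0],[0,0,0]],"claw":[30,18,12,12]}' 25
python3 -c "
from h import *
s=snap('side');crop(s,265,120,345,205,7,'pics/s12.png')
delta((615.7,-136.5,27),57)"
```

```text
time: 14.45
tool_pos: [616.5, -137.2, 29.1]
tcp_rot: [-180.0, 0.0, 57.2]
ft_force: [-0.6, -0.3, -0.1]
finger_gap: 44.0
time: 14.85
tool_pos: [616.8, -137.2, 29.6]
tcp_rot: [180.0, -0.0, 57.2]
ft_force: [-0.3, -0.1, 3.5]
finger_gap: 22.7
t 14.90 pos [ 616.9 -137.3   29.6] rot [180.   -0.   57.2] F [-1.1 -0.1  3.1] gap 22.4
tool shift [ 0.  -1.4  2.6]
turn [ 0.    -0.     0.004]
```

View pics/s12.png

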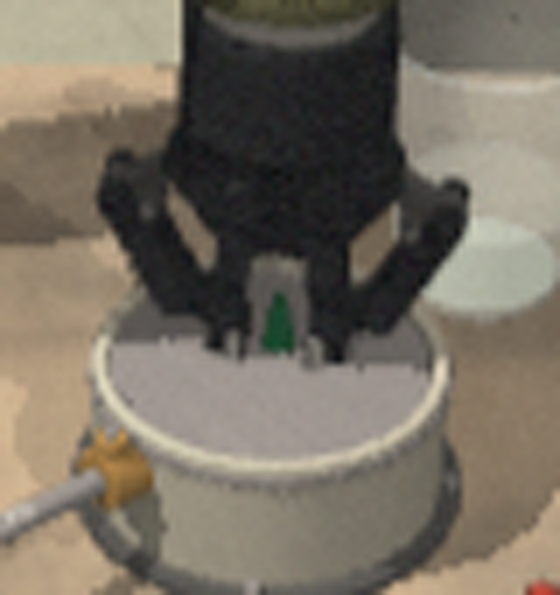

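```bash
python3 -m creep '{"translation":[[0,0,-3],[0,0,-6],[0,0,-12],[0,0,-20],[0,0,-25],[0,0,-25],[0,0,-15],[0,0,0],[0,0,0]],"rotation":[[0,0,0],[0,0,0],[0,0,0],[0,0,0],[0,0,0],[0,0,0],[0,0,0],[0,0,0],[0,0,0]],"claw":[12,12,12,12,12,12,12,12,12]}' 30
python3 -c "
from h import *
s=snap('side');crop(s,265,90,345,185,6.3,'pics/s13.png')
delta((466.9,65.4,110),57)"
```

```text
time: 15.8
tool_pos: [616.6, -137.2, 135.1]
tcp_rot: [180.0, -0.0, 57.2]
ft_force: [0.3, 0.3, -0.4]
finger_gap: 22.5
t 15.85 pos [ 615.9 -137.   134. ] rot [-179.9    0.    57.2] F [-0.1 -0.1 -0.3] gap 21.7
tool shift [  89.5 -234.8   24.4]
turn [-0.002  0.     0.004]
```

View pics/s13.png

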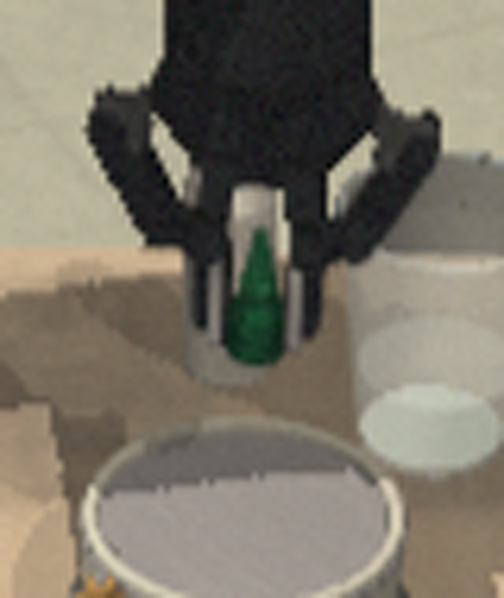

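```bash
python3 -c "
from h import *
s=snap('side');print(proj(s,(616,-137,126)),proj(s,(616,-137,118)))"
python3 -m creep '{"translation":[[3,-10,0],[8,-20,0],[11,-30,0],[12,-31,0],[12,-32,0],[12,-32,0],[12,-31,0],[10,-25,0],[6,-16,0],[3,-8,0]],"rotation":[[0,0,0],[0,0,0],[0,0,0],[0,0,0],[0,0,0],[0,0,0],[0,0,0],[0,0,0],[0,0,0],[0,0,0]],"claw":[12,12,12,12,12,12,12,12,12,12]}'
python3 -m creep '{"translation":[[0,0,20],[0,0,25],[0,0,20],[0,0,20],[0,0,10],[0,0,0],[0,0,0]],"rotation":[[0,0,0],[0,0,0],[0,0,0],[0,0,0],[0,0,0],[0,0,0],[0,0,0]],"claw":[12,12,12,12,12,12,12]}'
python3 -c "
from h import *
s=snap('side');crop(s,180,90,280,190,5.9,'pics/s14.png')
delta((466.9,65.4,13.6),57)"
```

```text
[305.05827656 146.73930465] [304.95562507 149.425055  ]
time: 16.9
tool_pos: [465.9, 66.0, 134.7]
tcp_rot: [-179.9, 0.0, 57.3]
ft_force: [0.0, 0.2, -1.2]
finger_gap: 21.7
time: 17.6
tool_pos: [467.7, 64.6, 40.8]
tcp_rot: [180.0, -0.0, 57.2]
ft_force: [-0.1, -0.2, 0.3]
finger_gap: 22.3
t 17.65 pos [468.1  64.7  41.3] rot [179.9  -0.   57.2] F [ 0.9  0.7 -0.6] gap 22.0
tool shift [-0.1 -1.4 27.7]
turn [ 0.001 -0.001  0.004]
```

View pics/s14.png

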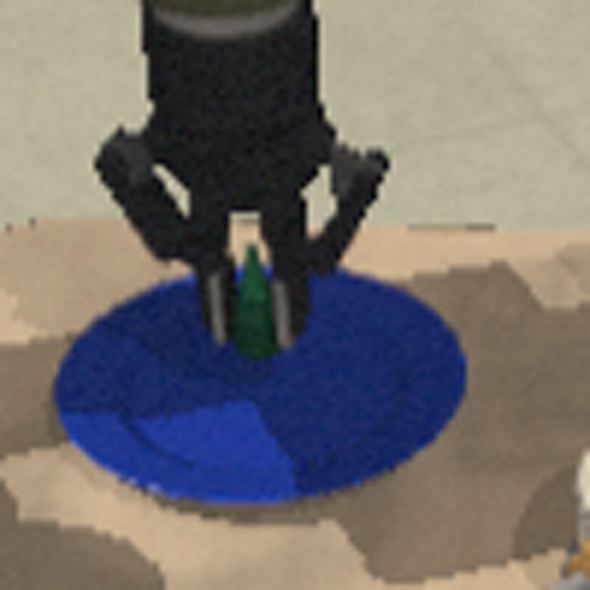

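```bash
python3 -m creep '{"translation":[[0,-1,10],[0,0,8],[0,0,4],[0,0,2],[0,0,1],[0,0,0],[0,0,0]],"rotation":[[0,0,0],[0,0,0],[0,0,0],[0,0,0],[0,0,0],[0,0,0],[0,0,0]],"claw":[12,12,12,12,12,12,12]}'; python3 -m creep '{"translation":[[0,0,1],[0,0,0],[0,0,0]],"rotation":[[0,0,0],[0,0,0],[0,0,0]],"claw":[12,12,12]}'
```

```text
time: 18.35
tool_pos: [466.6, 65.4, 15.5]
tcp_rot: [180.0, -0.0, 57.2]
ft_force: [-0.1, 0.0, 0.7]
finger_gap: 22.1
time: 18.65
tool_pos: [466.4, 65.4, 14.4]
tcp_rot: [180.0, -0.0, 57.2]
ft_force: [-0.4, -0.2, 0.1]
finger_gap: 22.4
```

```bash
python3 -m creep '{"translation":[[0,0,0.7],[0,0,0],[0,0,0]],"rotation":[[0,0,0],[0,0,0],[0,0,0]],"claw":[12,12,12]}'; python3 -m creep '{"translation":[[0,0,0.7],[0,0,0],[0,0,0]],"rotation":[[0,0,0],[0,0,0],[0,0,0]],"claw":[12,12,12]}'
```

```text
time: 18.95
tool_pos: [466.6, 65.4, 14.1]
tcp_rot: [180.0, -0.0, 57.2]
ft_force: [-2.7, 0.9, 4.7]
finger_gap: 21.9
time: 19.25
tool_pos: [466.6, 65.4, 14.0]
tcp_rot: [180.0, -0.0, 57.2]
ft_force: [-6.2, -0.2, 12.2]
finger_gap: 22.4
```

```bash
python3 -m creep '{"translation":[[0,0,-0.8],[0,0,0],[0,0,0],[0,0,0],[0,0,0],[0,0,0],[0,0,0],[0,0,0]],"rotation":[[0,0,0],[0,0,0],[0,0,0],[0,0,0],[0,0,0],[0,0,0],[0,0,0],[0,0,0]],"claw":[12,12,22,24,26,32,40,46]}' 20
python3 -c "
from h import *
s=snap('side');crop(s,180,90,280,190,5.9,'pics/s15.png')"
python3 -m creep '{"translation":[[0,0,-4],[0,0,-10],[0,0,-20],[0,0,-30],[0,0,-40],[0,0,-40],[0,0,0],[0,0,0]],"rotation":[[0,0,0],[0,0,0],[0,0,0],[0,0,0],[0,0,0],[0,0,0],[0,0,0],[0,0,0]],"claw":[50,50,50,50,50,50,50,50]}' 20
python3 -c "
from h import *
s=snap('side');crop(s,180,90,280,190,5.9,'pics/s16.png');redpos(s,(235,180,278,215))
delta((466.9,65.4,13.6),13)"
```

```text
time: 20.05
tool_pos: [466.3, 65.4, 13.6]
tcp_rot: [-180.0, 0.0, 57.2]
ft_force: [-0.0, 0.4, 0.5]
finger_gap: 46.4
time: 20.9
tool_pos: [467.6, 65.5, 159.8]
tcp_rot: [179.8, -0.1, 57.2]
ft_force: [0.1, -0.7, -0.6]
finger_gap: 49.6
red px [254.4 200.3] [249 194  12  14 118] [ 460.9 -181.7   42. ] dist 150.6
t 20.95 pos [466.4  65.4 158. ] rot [180.   -0.   57.2] F [-0.4 -0.7 -1.3] gap 49.9
tool shift [  0.2   0.3 144.4]
turn [ 0.    -0.001  0.772]
```

View pics/s16.png

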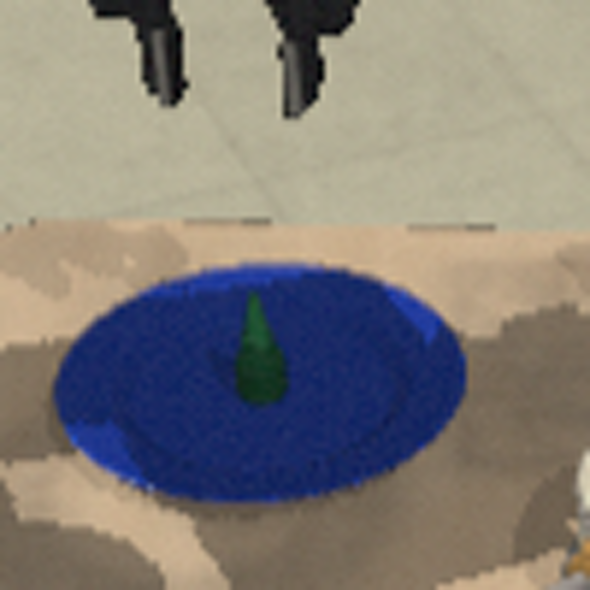

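```bash
python3 -c "
from h import *
rows((429.7,-190.2,120),13,8)"
```

```text
per-row |d| 32.6 turn [ 0.0001 -0.0001  0.0965]
[-29.0, 13.0, 5.0],[-28.0, 16.0, 5.0],[-26.0, 19.0, 5.0],[-24.0, 21.0, 5.0],[-22.0, 23.0, 5.0],[-20.0, 26.0, 5.0],[-17.0, 27.0, 5.0],[-15.0, 29.0, 5.0],
```

```bash
python3 -m creep '{"translation":[[-29,13,5],[-28,16,5],[-26,19,5],[-24,21,5],[-22,23,5],[-20,26,5],[-17,27,5],[-15,29,5],[0,0,0],[0,0,0]],"rotation":[[0,0,0.096],[0,0,0.096],[0,0,0.096],[0,0,0.096],[0,0,0.096],[0,0,0.096],[0,0,0.096],[0,0,0.096],[0,0,0],[0,0,0]],"claw":[50,50,40,30,20,10,0,0,0,0]}' 20
python3 -c "
from h import *
delta((429.7,-190.2,32),13)"
```

```text
time: 21.95
tool_pos: [428.2, -189.0, 116.0]
tcp_rot: [-179.8, 0.1, 13.2]
ft_force: [0.9, 0.9, -0.3]
finger_gap: -0.1
t 21.95 pos [ 428.2 -189.   116. ] rot [-1.798e+02  1.000e-01  1.320e+01] F [ 0.9  0.9 -0.3] gap -0.1
tool shift [ 1.4  1.8 84. ]
turn [-0.003  0.002  0.003]
```

```bash
python3 -m creep '{"translation":[[0,1,30],[0,0,30],[0,0,24],[0,0,0],[0,0,0]],"rotation":[[0,0,0],[0,0,0],[0,0,0],[0,0,0],[0,0,0]],"claw":[0,0,0,0,0]}' 20
python3 -c "
from h import *
s=snap('side');crop(s,210,130,340,240,5,'pics/s17.png');redpos(s,(235,180,278,215))
delta((429.7,-190.2,32),13)"
```

```text
time: 22.45
tool_pos: [429.4, -189.1, 33.5]
tcp_rot: [-179.9, 0.1, 13.3]
ft_force: [-0.4, 0.7, 0.4]
finger_gap: -0.1
red px [255.5 201.7] [250 196  11  12  81] [ 461.3 -187.7   42. ] dist 151.7
t 22.50 pos [ 430.4 -189.8   34.6] rot [180.   -0.   13.3] F [0.2 0.9 0.7] gap 0.1
tool shift [-0.8  0.2  2.6]
turn [ 0.    -0.001  0.005]
```

View pics/s17.png

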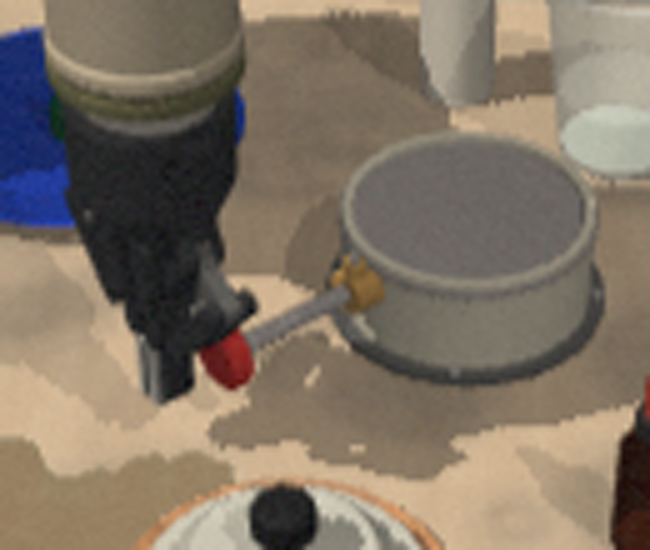

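```bash
python3 -m creep '{"translation":[[6,0,0],[4,0,0],[4,0,0],[4,0,0],[4,0,0],[4,0,0],[4,0,0],[4,0,0],[4,0,0],[0,0,0]],"rotation":[[0,0,0],[0,0,0],[0,0,0],[0,0,0],[0,0,0],[0,0,0],[0,0,0],[0,0,0],[0,0,0],[0,0,0]],"claw":[0,0,0,0,0,0,0,0,0,0]}' 20
python3 -m creep '{"translation":[[1.5,0,0],[1.5,0,0],[0,0,0]],"rotation":[[0,0,0],[0,0,0],[0,0,0]],"claw":[0,0,0]}'
python3 -c "
from h import *
s=snap('side');redpos(s,(240,180,285,215))"
```

```text
time: 23.5
tool_pos: [467.5, -181.4, 33.8]
tcp_rot: [180.0, -0.0, 13.2]
ft_force: [0.2, -0.0, 0.6]
finger_gap: -0.1
time: 23.8
tool_pos: [469.8, -180.9, 33.7]
tcp_rot: [180.0, -0.0, 13.2]
ft_force: [0.0, -0.5, -0.2]
finger_gap: -0.2
red px [266.4 197.2] [263 192   7  11  55] [ 491.7 -183.    42. ] dist 121.2
```

```bash
python3 -m creep '{"translation":[[1.5,0,0],[0,0,0],[0,0,0]],"rotation":[[0,0,0],[0,0,0],[0,0,0]],"claw":[0,0,0]}';python3 -m creep '{"translation":[[1.5,0,0],[0,0,0],[0,0,0]],"rotation":[[0,0,0],[0,0,0],[0,0,0]],"claw":[0,0,0]}'
```

```text
time: 24.15
tool_pos: [471.1, -180.5, 33.7]
tcp_rot: [-180.0, 0.0, 13.2]
ft_force: [0.6, 0.3, -0.3]
finger_gap: 0.1
time: 24.45
tool_pos: [472.7, -180.2, 33.7]
tcp_rot: [180.0, 0.0, 13.2]
ft_force: [-0.4, 0.3, 0.5]
finger_gap: 0.0
```

```bash
python3 -m creep '{"translation":[[1.5,0,0],[0,0,0],[0,0,0]],"rotation":[[0,0,0],[0,0,0],[0,0,0]],"claw":[0,0,0]}';python3 -m creep '{"translation":[[1,0,0],[0,0,0],[0,0,0]],"rotation":[[0,0,0],[0,0,0],[0,0,0]],"claw":[0,0,0]}'
python3 -c "
from h import *
s=snap('side');crop(s,210,130,340,240,5,'pics/s18.png')"
```

```text
time: 24.75
tool_pos: [473.4, -179.9, 33.5]
tcp_rot: [-180.0, 0.1, 13.2]
ft_force: [-5.4, -0.8, 3.1]
finger_gap: 0.2
time: 25.05
tool_pos: [473.4, -179.9, 33.4]
tcp_rot: [-180.0, 0.2, 13.2]
ft_force: [-9.6, -1.2, 6.6]
finger_gap: -0.2
```

View pics/s18.png

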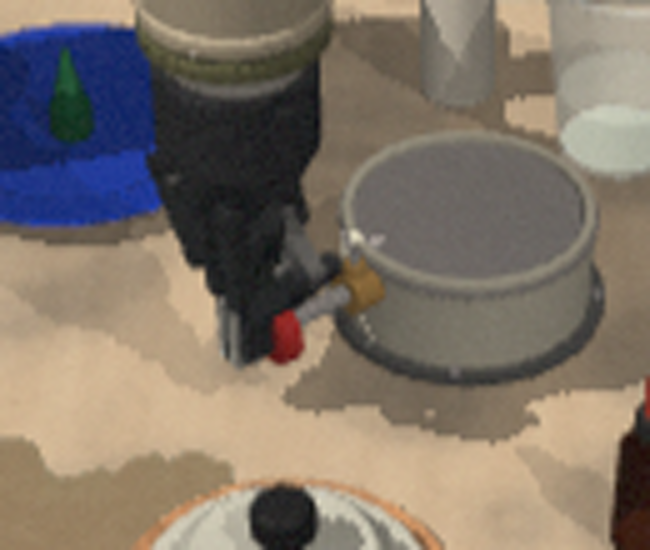

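Hard stop at 9.6 N, home. Back off and lift away.

```bash
python3 -m creep '{"translation":[[-5,0,0],[-15,0,0],[-15,0,0],[0,0,-30],[0,0,-40],[0,0,-40],[0,0,-40],[-30,0,0],[0,0,0],[0,0,0]],"rotation":[[0,0,0],[0,0,0],[0,0,0],[0,0,0],[0,0,0],[0,0,0],[0,0,0],[0,0,0],[0,0,0],[0,0,0]],"claw":[0,0,0,0,0,0,0,0,0,0]}'
python3 -m creep '{"translation":[[0,-30,-20],[0,-40,-20],[0,-40,-20],[0,-40,0],[0,-40,0],[0,-30,0],[0,0,0],[0,0,0]],"rotation":[[0,0,0],[0,0,0],[0,0,0],[0,0,0],[0,0,0],[0,0,0],[0,0,0],[0,0,0]],"claw":[0,0,0,0,0,0,0,0]}'
python3 -c "
from h import *
s=snap('side');crop(s,170,90,390,290,3.5,'pics/s19.png');redpos(s,(250,180,285,215));t=snap('top');crop(t,130,90,340,270,3.8,'pics/t19.png');delta(None)
k=mask(s,'black',(250,215,285,240));print(k[1],onz(s,*k[1],58))"
```

```text
time: 26.1
tool_pos: [411.8, -194.5, 183.6]
tcp_rot: [180.0, -0.1, 13.2]
ft_force: [-0.3, 0.4, -0.1]
finger_gap: 0.0
time: 26.9
tool_pos: [361.6, 20.3, 243.2]
tcp_rot: [-180.0, 0.0, 13.4]
ft_force: [0.4, -0.6, 0.4]
finger_gap: -0.0
red px [264.4 195.3] [259 189  12  14 118] [ 490.1 -174.4   42. ] dist 120.7
t 27.00 pos [361.7  19.2 243.3] rot [-180.     0.    13.2] F [-0.7  0.3 -0.4] gap -0.2
[266.63716814 233.66371681] [ 437.49530375 -314.28704315   58.        ]
```

View pics/s19.png

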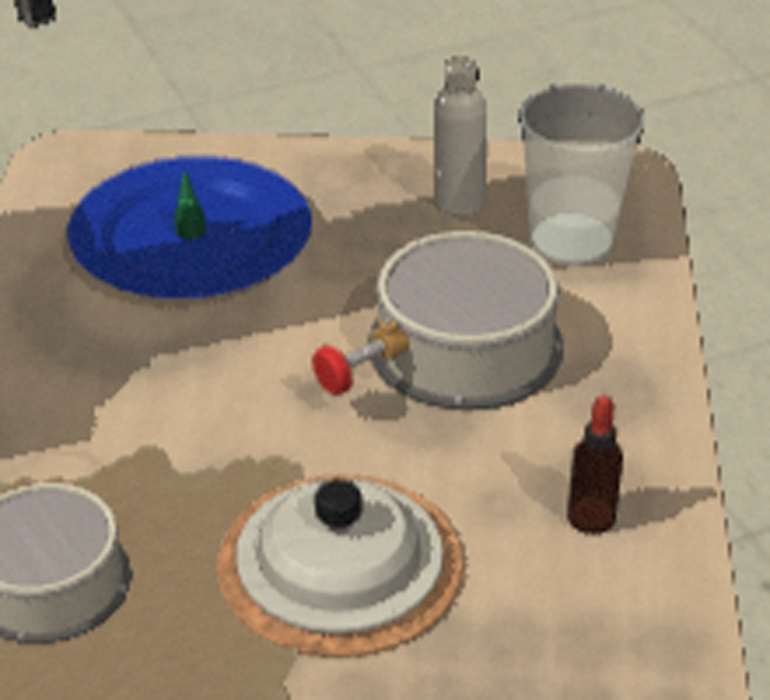

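View pics/t19.png

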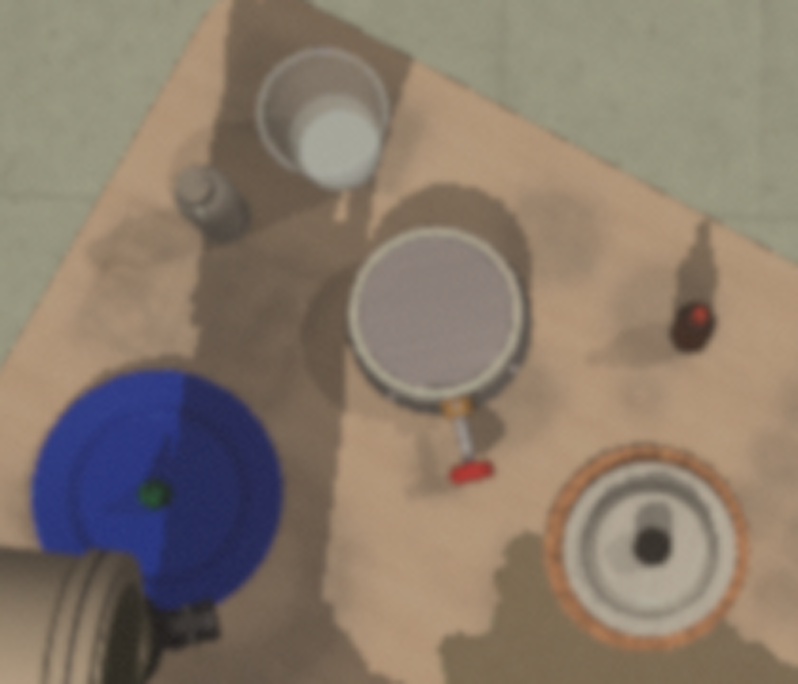

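```bash
python3 -c "
from bench import *
print(hand_in())"
```

```text
the job is handed in; nothing more can be done
None
```

I did all the steps in the order asked and handed the job in at about 27 s of the 61 s allowed.

1. **Vent out:** I hooked the red knob and pulled it out. The side camera showed it had moved 30 mm, and it stayed there when the fingers let go.
2. **Lid:** I lifted it level and set it down knob up on the cork mat. Its knob measured (437.5, -314.3), against (437.2, -313.7) for the mat's centre.
3. **Bottle:** I gripped it by its body and stood it near the middle of the plate. It is upright in both of the last views.
4. **Vent home:** I pushed the knob to its hard stop, at about 10 N. It is back at its starting pixel in the side view (264.4, 195.3).

In the final pictures the glue bottle, beaker and dropper are standing where they were, and the arm is clear of everything. The highest force I saw was about 14 N, when the bottle touched down on the plate.

Two readings did not match what was given, and neither caused trouble:
- **Grip readings:** the finger opening read about 2–3 mm under the true diameter on both the lid knob and the bottle.
- **Grey surface in the chamber:** it looks like a solid fill at about 52 mm, but the fingers met no resistance going through it.

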